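# Fit the washed crank to the hand chopper and try it

## Robot

A 6-joint arm with a two-finger parallel gripper is mounted at the origin on a cart in front of the work surface, level with it; the furniture and walls round the work are solid. World frame = base frame: x ahead of the robot, y to its left, z up, the work surface at z = 0. Lengths are in m, angles in rad, forces in N, time in s.
With the tool pointing down it reaches from about 0.35 to 0.8 m from the base axis. Payload 7.3 kg.
Tool frame: the origin (TCP) lies between the finger pads; the fingertips stand 14 mm ahead of it and the grasp point (between the pads) lies 5 mm behind it (robot.tip_extent is the distance from the TCP to the fingertips, in m); z points along the fingers, y is the direction in which the jaws open and shut (so a half turn about z gives the same grasp; the last joint's range is limited). The gripper opens to 85 mm and grips with 20 to 120 N. Pads are 22 mm wide; open, the fingers measure 114 mm over their backs; the gripper's body (76 mm by 85 mm) begins 54 mm behind the grasp point. The pads swing forward as they close: fully open they stand 13 mm farther back than shut.
Start: joints at [1.01, 0.342, 1.524, -0, 1.275, -0.146], TCP at [0.212, 0.481, 0.245] pointing down, gripper open.
Joint ranges: [-2.53, 2.53], [-0.77, 2.02], [0.04, 2.7], [-1, 4.14], [0.28, 2.66], [-3.11, 3.11]. Speed limits (rad/s): [2.57, 2.57, 3.14, 3.14, 3.14, 3.14].

## Interface

Orientations are given as a rotation vector (axis times angle).
In Python, from workcell import robot gives the robot as it stands. Calls block until the motion is done:
- robot.move_to(position, orientation): joint-space move of the TCP to a pose.
- robot.move_straight(position, rot=None, max_speed=0.15, max_force=None): straight line of the TCP; rot=None keeps the orientation; max_speed is the mean speed in m/s. With max_force (N) it stops when the force on the tool has changed by that much, and returns True; else False.
- robot.move_joints(angles): joint-space move.
- robot.gripper_open() and robot.grab(strength=None): open the fingers fully, or close them until they stop; strength is the grip in N (None keeps the last).
- robot.dwell(seconds).
- robot.solve_ik(position, orientation): joint angles nearest the present ones, or None.
- robot.state(): the state.
- robot.get_image(name): name is "side" or "top" or "wrist"; returns the picture (384x512x3 uint8, blue, green, red); there is no depth.
- robot.calibration(name): a dict with "vfov" (degrees; the focal length in pixels is half the picture's height over the tangent of half this angle, whatever the lens; pixels are square), "cx", "cy" (the principal point, pixels), "rvec" (rotation vector, rad) and "tvec" (3), from world to camera coordinates, as OpenCV has them; the wrist camera has in their place "hand_eye" (4x4, takes a point from camera to tool coordinates, whose origin is the TCP and whose axes are the flange's). Camera axes: x right, y down, z forward; pixel columns grow to the right and rows downward; lengths in m; the calibration is good to about 2 mm. A picture is of the moment at which its call begins: read the wrist's pose just before it. calibration takes no time and is no camera call.
A pose or a line that the arm cannot do raises robot.IKError and nothing moves.
- robot.close_job(): hands the job in, once; it reports no verdict.
The state is a dict: "time_s": time; "q": joint angles; "dq": joint speeds; "joint_efforts": joint torques, N m; "tool_pos": TCP position; "ee_rot": TCP orientation; "ft_force": force on the tool from outside, world axes, zero at the start; "torque": the same for the moment, N m; "grip_width": opening from 0.0 (shut) to 1.0 (fully open).
Only numpy, scipy, OpenCV 4.12 (cv2) and the standard library are available. Lean on these libraries where they do the work, as an engineer would, in place of code of your own. Each camera call takes 0.05 s, during which the arm holds its last target.

## Task

The crank of the hand-operated chopper is drying in the leaning stand. Take it out, set it upright on the toothed drive in the chopper's lid, turn it until the teeth mesh and push it fully home; then crank it clockwise (seen from above) a quarter turn or a little more so that the drive and blades go round with it. Leave the crank home on the drive, let go, and leave the other things where they stand.

Things in the scene. Friction and masses are not known exactly. Their poses are not given: they have to be found in the camera images.
- crank: Loose crank, 0.14 to 0.28 kg, 139 mm long, 67 high. Origin: centre of the spline's underside; z is its turning axis, from spline to grip. z 0 to 17 mm: grey star spline, core radius 16, six fins 8 mm thick out to radius 30, one every 60 degrees from its own +x (lowest 3 mm only 6 thick). z 17 to 22: white round flange, radius 40. Above it the grip and the arm.
- crank_grip (a point): Middle of the crank's black flat upright grip, on its axis 48 mm above its origin; axes as the crank's. The grip is 42 mm along x, 24 mm along y (take it by the faces to +y and -y) and spans z 22 to 67 mm of the crank.
- crank_knob (a point): Middle of the black knob at the end of the crank's arm, 88 mm from the axis along the crank's -x and 50 mm above its origin; radius 11 mm, top at z = 66 mm. The steel arm is 18 mm wide, z 22 to 30 mm, and runs from the grip along -x over one fin.
- crank_seat (a point): Centre of the underside of the crank's flange, on its axis 17 mm above its origin; axes as the crank's. Coincides with drive_rim in height when the crank is home.
- stand: Fixed white draining stand, left or right of the chopper. Origin on the worktop under the tube's rim centre; footplate 110 mm wide, from x = -45 to +85 mm. Its tube leans 28 degrees from vertical towards its own -x (towards the robot, yaw within 0.3 rad). The crank's spline stands in the tube, so its axis leans likewise, arm hanging down the slope towards the robot.
- stand_rim (a point): Centre of the rim of the stand's leaning tube, 100 mm above the worktop: outer radius 42, bore radius 32 (2 mm play round the spline), 32 mm deep. The crank's flange lies on this rim; it comes out along its own axis, 17 mm of spline to clear.
- chopper: Fixed hand chopper: grey foot, clear bowl with steel blades, white lid; diameter 132 mm at the foot, lid top 96 mm above the worktop. Origin: centre of its underside. In the middle of the lid turns the grey toothed drive.
- drive (a joint): Angle of the drive in the lid, rad; grows as the drive turns clockwise seen from above; starts anywhere between -0.52 and 0.52. It turns freely past a full turn, with a steady friction of about 0.2 N m, and stays where it is left.
- drive_rim (a point): Centre of the drive's top rim, 119 mm above the worktop, axis upright; turns with the drive. The drive is an upward-open cup, outer radius 38, bore 33, 19 mm deep, with six inward teeth 9 mm thick, rim-high, reaching in to radius 20. GAPS lie at its own +x and every 60 degrees: the crank meshes when both yaws differ by a multiple of 60 (5 degrees play); else it rides 17 mm high.
- drive_mark (a point): A point on the drive's top rim at its own +x axis, 35.5 mm from the centre; turns with the drive.
- salt_shaker: Salt shaker with grey cap, 44 x 44 x 90 mm, a bystander. Origin: underside centre.
- lime: Green lime, 52 x 45 x 45 mm, a bystander. Origin: underside centre.
- honey_jar: Glass jar of honey with dark lid, 65 x 65 x 86 mm, a bystander. Origin: underside centre.
- spice_jar: Spice jar with black cap, 45 x 45 x 105 mm, a bystander. Origin: underside centre.
- grey_cup: Matte grey tumbler, 74 x 74 x 98 mm, a bystander. Origin: underside centre.
- soap_bottle: Clear pink soap bottle with pump, 47 x 76 x 177 mm, a bystander. Origin: underside centre.
Mind the look-alikes: they are no part of the job. What is shaped like the crank but red or yellow is not meant.

How it is judged:
By the outcome, as a careful person would: the job done as asked, in the order asked, and still so for the second after the job is handed in, with the robot touching nothing.
It also fails if it takes over 51 s, if anything falls off the work surface, if the arm or the gripper's body presses on something with over 40 N, if the wrist force passes 120 N, or if a joint passes its speed limit or range.

## Working session

There is one attempt and no reset: what is moved stays moved. The work goes in short steps, each a Python script; the robot and the scene stay as the last script left them, time stands still between calls to the robot, and variables do not carry over. Pictures are saved under pics/ and viewed, and the job is handed in when it is done.

```bash
mkdir -p pics; ls
python3 - <<'E'
from workcell import robot
import cv2
for n in ["side","top","wrist"]:
    cv2.imwrite(f"pics/{n}0.png",robot.get_image(n)); print(n,robot.calibration(n))
s=robot.state();print({k:s[k] for k in("time_s","tool_pos","ee_rot","ft_force","grip_width")},robot.tip_extent)
E
```

```text
pics
side {'vfov': 47.7894723876214, 'cx': 253.77661663187993, 'cy': 192.6777195198281, 'rvec': array([ 1.9525624 , -0.59343864,  0.39181869]), 'tvec': array([-0.33366702,  0.25226408,  1.45996791])}
top {'vfov': 53.26321042896835, 'cx': 254.24413469628877, 'cy': 190.1340879010177, 'rvec': array([ 2.03105836, -2.17731821,  0.23942755]), 'tvec': array([0.14118976, 0.47288237, 1.42963821])}
wrist {'vfov': 58.11916564499433, 'cx': 260.72575574155013, 'cy': 191.09293683893034, 'hand_eye': array([[-1.75354465e-04, -9.59640375e-01, -2.81230014e-01,
         7.27233613e-02],
       [ 9.99999591e-01, -4.17727246e-04,  8.01882896e-04,
         6.50114980e-05],
       [-8.86996642e-04, -2.81229758e-01,  9.59640056e-01,
        -1.27986025e-01],
       [ 0.00000000e+00,  0.00000000e+00,  0.00000000e+00,
         1.00000000e+00]])}
{'time_s': 0.15, 'tool_pos': array([0.21140563, 0.48025912, 0.24479656]), 'ee_rot': array([-6.46838195e-01, -3.07387739e+00,  1.67271509e-03]), 'ft_force': array([1.04293306, 0.2399769 , 0.68998142]), 'grip_width': 1.0062206634684396} 0.014
```

View pics/side0.png

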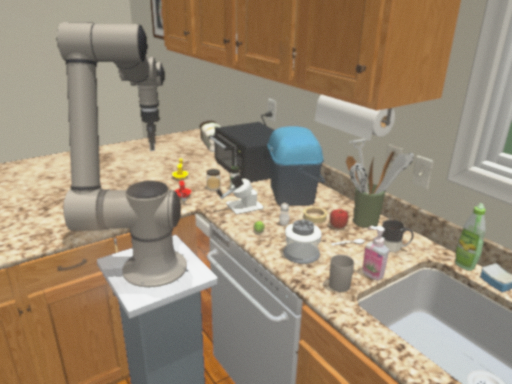

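View pics/top0.png

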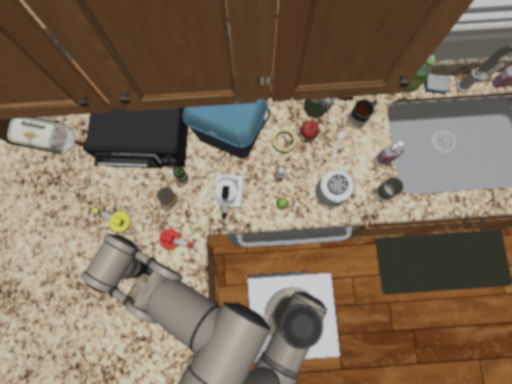

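View pics/wrist0.png

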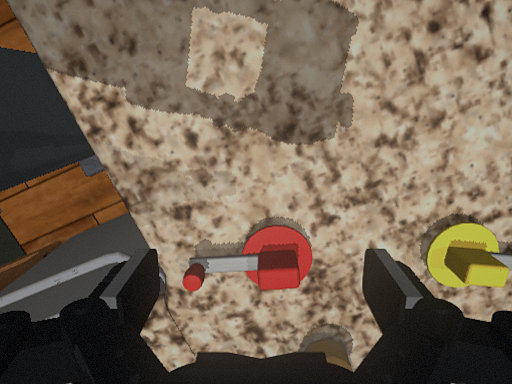

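Candidates: the red crank at top (172,240), the yellow one at top (118,222), and the white/black one in the stand at top (227,195), side (240,195). By the description I choose the one in the stand. Next is a close crop to check it.

```bash
cat > h.py <<'E'
import numpy as np, cv2
from scipy.spatial.transform import Rotation as R
from workcell import robot
def cam(n, st=None):
    c=robot.calibration(n); f=192/np.tan(np.radians(c["vfov"])/2)
    K=np.array([[f,0,c["cx"]],[0,f,c["cy"]],[0,0,1]])
    if n=="wrist":
        st=st or robot.state()
        T=np.eye(4);T[:3,:3]=R.from_rotvec(st["ee_rot"]).as_matrix();T[:3,3]=st["tool_pos"]
        M=np.linalg.inv(T@c["hand_eye"])
    else:
        M=np.eye(4);M[:3,:3]=R.from_rotvec(c["rvec"]).as_matrix();M[:3,3]=c["tvec"]
    return K,M
def proj(cm,P):
    K,M=cm;P=np.atleast_2d(P)@M[:3,:3].T+M[:3,3];p=P@K.T
    return p[:,:2]/p[:,2:]
def onz(cm,uv,z):
    K,M=cm;d=M[:3,:3].T@np.linalg.inv(K)@[*uv,1];o=-M[:3,:3].T@M[:3,3]
    return o+d*(z-o[2])/d[2]
def crop(im,u0,v0,u1,v1,s,fn):
    cv2.imwrite(fn,cv2.resize(im[v0:v1,u0:u1],None,fx=s,fy=s,interpolation=cv2.INTER_CUBIC))
E
python3 - <<'E'
from h import *
t=cam("top");s=cam("side")
for k,uv,z in[("drive",(339,183),.119),("stand foot",(228,191),0.003),("knob",(225,213),.1),("grip",(228,190),.13),("salt",(280,174),.09),("lime",(282,203),.03),("cup",(396,186),.098),("soap",(397,150),.1),("spice",(180,174),.105),("honey",(166,197),.086),("cabedge",(265,95),.45)]:
    print(k,onz(t,uv,z).round(3))
im=cv2.imread("pics/top0.png");crop(im,200,150,380,230,4,"pics/topc.png")
im=cv2.imread("pics/side0.png");crop(im,190,150,350,290,5,"pics/sidec.png")
E
```

```text
drive [ 0.472 -0.207  0.119]
stand foot [0.497 0.213 0.003]
knob [0.392 0.222 0.1  ]
grip [0.471 0.205 0.13 ]
salt [0.529 0.006 0.09 ]
lime [0.428 0.003 0.03 ]
cup [ 0.45  -0.424  0.098]
soap [ 0.59  -0.448  0.1  ]
spice [0.552 0.384 0.105]
honey [0.471 0.442 0.086]
cabedge [0.679 0.061 0.45 ]
```

View pics/topc.png

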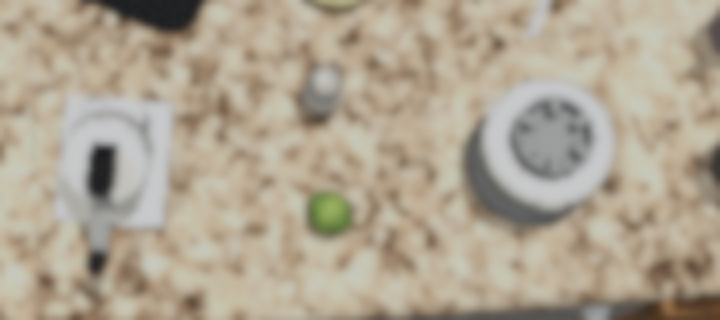

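View pics/sidec.png

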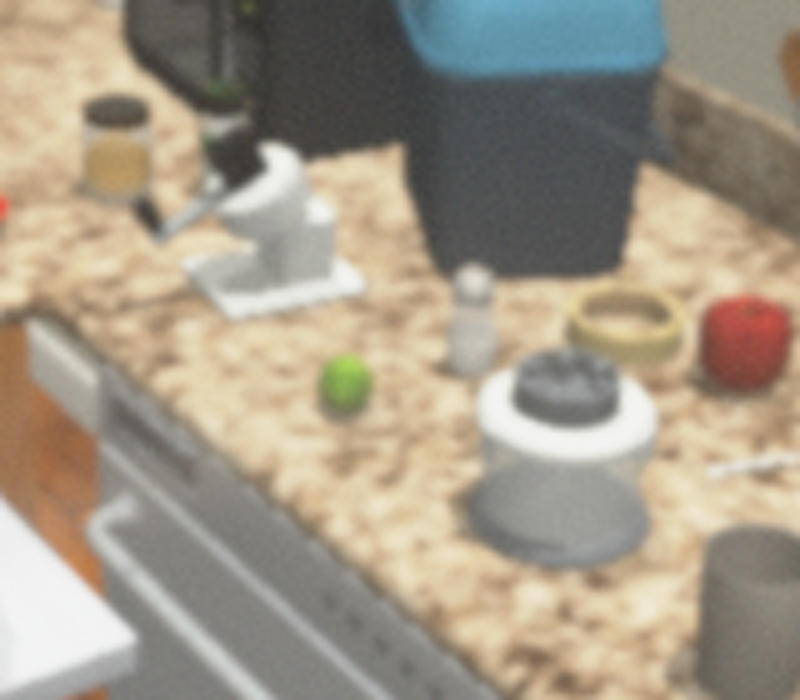

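The crop shows the white flange, black grip, steel arm and black knob in the leaning stand at topc (100,170), so that is the right crank. Next are close wrist looks.

Run:
```python
from h import *
import pickle
robot.move_to([0.45,0.205,0.30],[0,np.pi,0])
st=robot.state();im=robot.get_image("wrist");cv2.imwrite("pics/w1.png",im);pickle.dump(st,open("w1.pkl","wb"))
print(st["time_s"],st["tool_pos"],st["q"].round(3) if hasattr(st["q"],"round") else st["q"])
t=cam("wrist",st);print(proj(t,[[.486,.206,.1],[.471,.206,.127],[.472,-.207,.119]]))
robot.move_to([0.45,-0.207,0.28],[0,np.pi,0])
st=robot.state();im=robot.get_image("wrist");cv2.imwrite("pics/w2.png",im);pickle.dump(st,open("w2.pkl","wb"))
print(st["time_s"],st["tool_pos"],st["q"])
t=cam("wrist",st);print(proj(t,[[.472,-.207,.119]]))
```

```text
1.525 [0.44964049 0.20560413 0.29981524] [ 0.274  0.247  1.506  0.     1.389 -1.298]
[[ 260.26536199  203.44982653]
 [ 260.24957273  197.16721244]
 [-181.97302429  195.67849347]]
3.1 [ 0.45036526 -0.20607804  0.28007872] [-5.84236785e-01  2.60806246e-01  1.54162586e+00  3.71273967e-04
  1.33911242e+00 -2.15629520e+00]
[[258.71528758 201.30685529]]
```

View pics/w1.png

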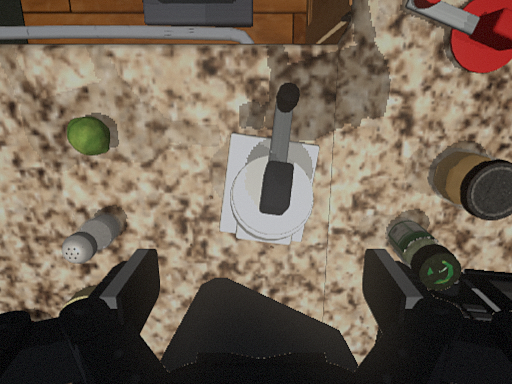

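View pics/w2.png

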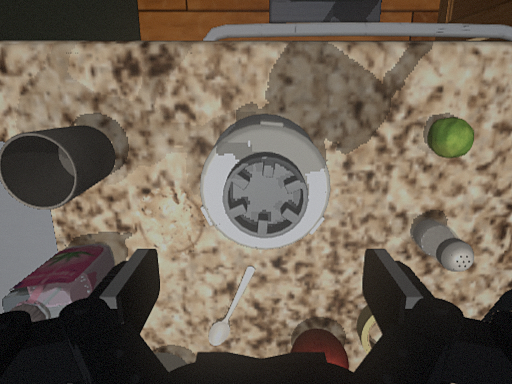

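w1 shows the crank: grip at about (277,187), knob (288,97), flange centre around (271,195). w2 shows the drive at about (266,194), with its teeth clear. Next I enlarge both crops.

Run:
```python
from h import *
crop(cv2.imread("pics/w2.png"),195,125,340,255,5,"pics/w2c.png")
crop(cv2.imread("pics/w1.png"),205,70,335,250,4,"pics/w1c.png")
```

```text
(no output)
```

View pics/w2c.png

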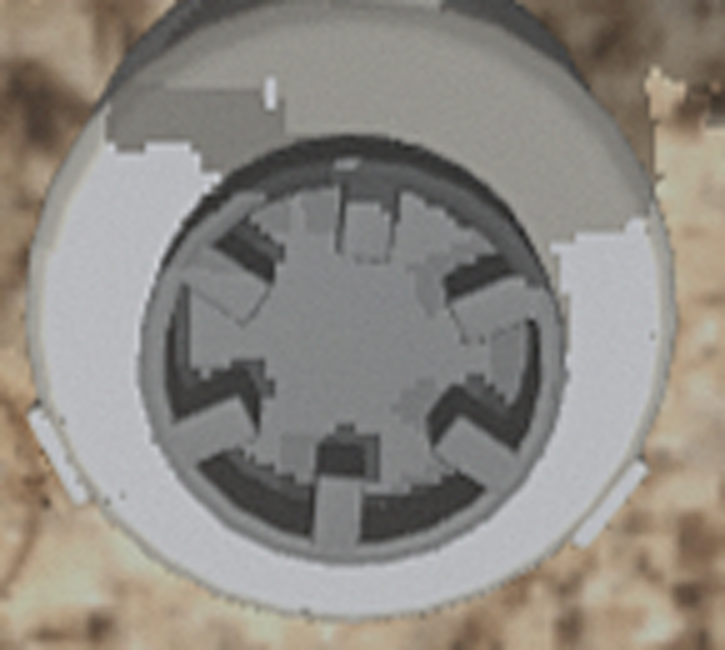

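View pics/w1c.png

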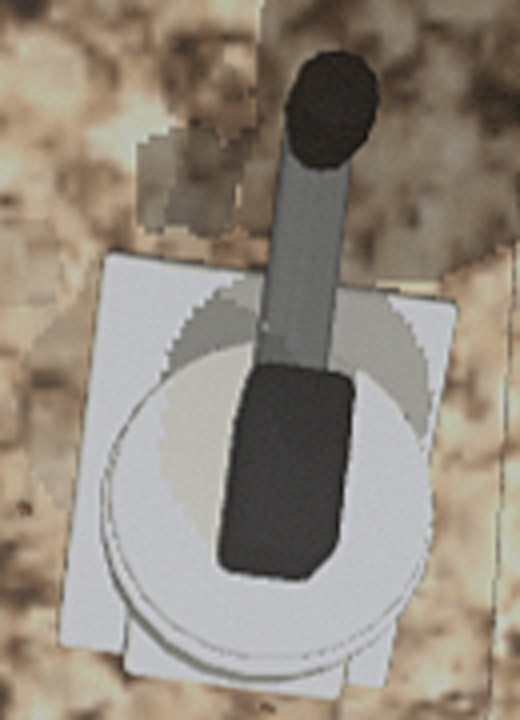

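```bash
cat > fitd.py <<'E'
from h import *
import pickle
from scipy.optimize import least_squares
st=pickle.load(open("w2.pkl","rb"));cm=cam("wrist",st)
c=np.array([(367,260),(463,323),(449,437),(338,477),(248,417),(254,303)],float)
uv=c/5+[194.6,124.6]
# teeth at world angle: top of image = -x world
W=np.array([onz(cm,p,.119) for p in uv]);print(W.round(4))
def pts(x,y,th,r=.020): 
    a=th+np.radians(30)+np.arange(6)*np.pi/3
    return np.c_[x+r*np.cos(a),y+r*np.sin(a),np.full(6,.119)]
def res(p):
    P=proj(cm,pts(*p)); d=np.linalg.norm(P[None]-uv[:,None],axis=2)
    i=d.argmin(1); return (P[i]-uv).ravel()
best=min((least_squares(res,[W[:,0].mean(),W[:,1].mean(),t0]) for t0 in np.radians([-25,-5,15])),key=lambda r:r.cost)
x,y,th=best.x;th=(th+np.pi/6)%(np.pi/3)-np.pi/6
print(x,y,np.degrees(th),best.cost)
im=cv2.resize(cv2.imread("pics/w2.png")[125:255,195:340],None,fx=5,fy=5,interpolation=cv2.INTER_CUBIC)
S=lambda P:(((proj(cm,P)-[194.6,124.6])*5).round().astype(int)).reshape(-1,1,2)
a=np.linspace(0,2*np.pi,80)
for r in(.038,.033):cv2.polylines(im,[S(np.c_[x+r*np.cos(a),y+r*np.sin(a),.119+0*a])],True,(0,0,255),1)
for t in th+np.pi/6+np.arange(6)*np.pi/3:
    d=np.array([np.cos(t),np.sin(t)]);n=np.array([-d[1],d[0]])
    q=[np.r_[[x,y]+d*r+n*w,.119] for r,w in((.033,.0045),(.02,.0045),(.02,-.0045),(.033,-.0045))]
    cv2.polylines(im,[S(np.array(q))],True,(0,255,0),1)
cv2.imwrite("pics/w2fit.png",im)
E
python3 fitd.py
```

```text
[[ 0.4496 -0.199   0.119 ]
 [ 0.4609 -0.1822  0.119 ]
 [ 0.482  -0.1842  0.119 ]
 [ 0.4896 -0.2039  0.119 ]
 [ 0.4782 -0.2198  0.119 ]
 [ 0.4573 -0.2185  0.119 ]]
0.46957565961869413 -0.20127871320698545 24.037330312036094 2.6993284922418797
```

View pics/w2fit.png

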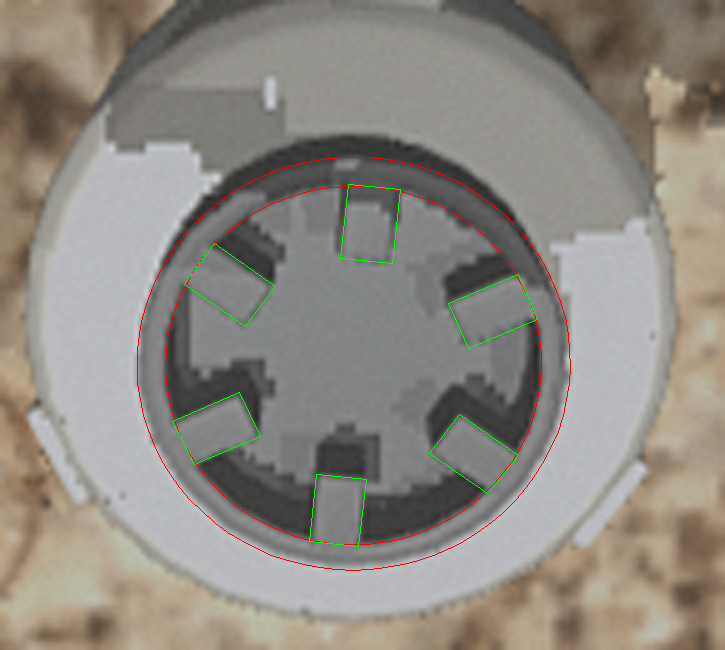

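The drive fit overlays well: centre (0.4696,-0.2013), gaps at 24° mod 60. Next I fit the crank.

```bash
cat > fitc.py <<'E'
from h import *
import pickle
from scipy.optimize import least_squares
st=pickle.load(open("w1.pkl","rb"));cm=cam("wrist",st)
def pose(x,y,psi):
    Rz=R.from_euler("z",psi).as_matrix()@R.from_euler("y",-28,degrees=True).as_matrix()
    o=np.array([x,y,.1])-Rz@[0,0,.017]
    return Rz,o
def tf(p,L): Rm,o=pose(*p); return np.atleast_2d(L)@Rm.T+o
ang=np.linspace(0,2*np.pi,100)
fl=np.c_[.04*np.cos(ang),.04*np.sin(ang),.022+0*ang]
kc=np.array([332,110])/4+[204.6,69.6]
fe=np.array([(109,490),(432,500),(165,372),(390,610),(255,660)])/4+[204.6,69.6]
gc=np.array([[355,385],[222,565]])/4+[204.6,69.6]
G=np.array([[-.021,-.012,.067],[.021,.012,.067]])  # top right = -x, ? side
def res(p):
    P=proj(cm,tf(p,fl)); d=np.linalg.norm(fe[:,None]-P[None],axis=2).min(1)
    return np.r_[proj(cm,tf(p,[[-.088,0,.050]]))[0]-kc, d, (proj(cm,tf(p,[[0,0,.060]]))[0]-[287/4+204.6,472/4+69.6])*.5]
r=least_squares(res,[.486,.206,0]);p=r.x
print(p,np.degrees(p[2]),r.fun.round(2))
im=cv2.resize(cv2.imread("pics/w1.png")[70:250,205:335],None,fx=4,fy=4,interpolation=cv2.INTER_CUBIC)
S=lambda P:(((proj(cm,P)-[204.6,69.6])*4).round().astype(int)).reshape(-1,1,2)
def d(L,c=(0,255,0)):cv2.polylines(im,[S(tf(p,np.array(L)))],True,c,1)
d(fl,(0,0,255))
for z in(.022,.067): d([(sx*.021,sy*.012,z) for sx,sy in((1,1),(1,-1),(-1,-1),(-1,1))])
d(np.c_[-.088+.011*np.cos(ang),.011*np.sin(ang),.066+0*ang]);d(np.c_[-.088+.011*np.cos(ang),.011*np.sin(ang),.034+0*ang])
cv2.imwrite("pics/w1fit.png",im)
Rm,o=pose(*p);print("grip",tf(p,[[0,0,.048]]),"knob",tf(p,[[-.088,0,.05]]))
t=cam("top");print(proj(t,tf(p,[[0,0,.048],[-.088,0,.05]])))
E
python3 fitc.py
```

```text
[ 0.47665784  0.21721637 -0.16245026] -9.307714471851988 [ 0.3   1.1   0.88  0.46  0.59  0.12  0.72  0.27 -1.17]
grip [[0.46229584 0.21957022 0.12737138]] knob [[0.38469286 0.23228893 0.08782377]]
[[224.19839717 192.84217644]
 [222.71854104 215.64978513]]
```

View pics/w1fit.png

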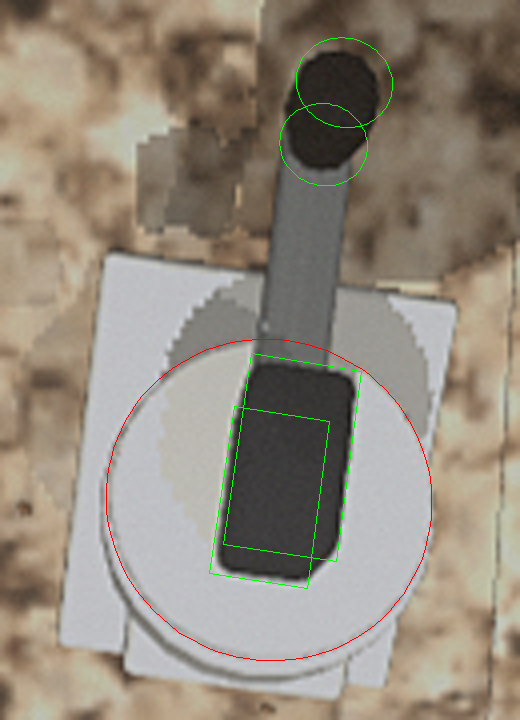

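```bash
cat >> h.py <<'E'
ST=(0.4767,0.2165,-0.1625)
def crank_to_tool(Rm,o,zt=.045):
    return o+Rm@[0,0,zt], R.from_matrix(Rm@np.diag([-1,1,-1])).as_rotvec()
def stand_pose(p=ST):
    Rm=R.from_euler("z",p[2]).as_matrix()@R.from_euler("y",-28,degrees=True).as_matrix()
    return Rm,np.array([p[0],p[1],.1])-Rm@[0,0,.017]
def drive_pose(x,y,yaw,h):   # h: spline underside height
    return R.from_euler("z",yaw).as_matrix(),np.array([x,y,h])
def rep(t=""):
    s=robot.state();print(t,round(s["time_s"],2),"pos",np.round(s["tool_pos"],4),"F",np.round(s["ft_force"],1),"T",np.round(s["torque"],2),"w",round(s["grip_width"],3));return s
E
python3 - <<'E'
from h import *
Rm,o=stand_pose()
P,r=crank_to_tool(Rm,o); a=Rm[:,2]
for d in(0,.08,.06):print(robot.solve_ik(P+a*d,r))
robot.move_to(P+a*.10,r);rep()
print(robot.move_straight(P+a*.02,max_force=12,max_speed=.1));rep()
cv2.imwrite("pics/w3.png",robot.get_image("wrist"));cv2.imwrite("pics/s3.png",cv2.resize(robot.get_image("side")[110:250,170:330],None,fx=5,fy=4))
E
```

```text
[ 0.44897626  0.34853854  2.04328999 -0.69939039  0.43196899 -0.36410271]
[ 0.5073391   0.18313376  2.01630827 -0.52977163  0.61480128 -0.51434765]
[ 0.4919445   0.22264814  2.02670477 -0.56223234  0.56579674 -0.48655476]
 4.77 pos [0.4178 0.226  0.2133] F [ 0.6  0.1 -0.5] T [ 0.    0.23 -0.  ] w 0.998
False
 5.72 pos [0.4546 0.2202 0.1428] F [0.3 0.4 0.4] T [ 0.07  0.23 -0.  ] w 0.999
```

View pics/w3.png

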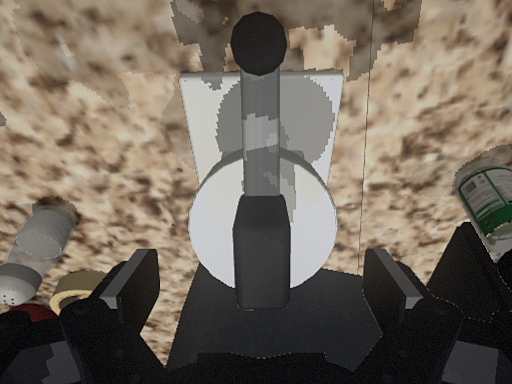

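View pics/s3.png

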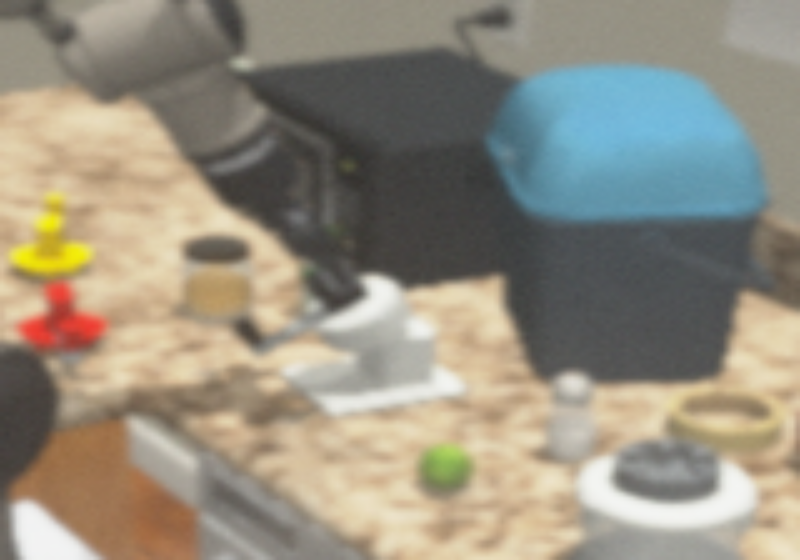

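The grip sits centred between the jaws (column 262 against a jaw mid of 261.5), and the arm is vertical in the image, so the yaw is right. I close in and grasp.

Run:
```python
from h import *
Rm,o=stand_pose()
P,r=crank_to_tool(Rm,o); a=Rm[:,2]
print(robot.move_straight(P,max_force=15,max_speed=.08));rep()
robot.grab(60);s=rep("grab")
cv2.imwrite("pics/w4.png",robot.get_image("wrist"))
```

```text
False
 6.22 pos [0.4636 0.2186 0.1246] F [-0.1  0.4  0. ] T [ 0.02  0.22 -0.03] w 1.001
grab 6.81 pos [0.4636 0.2187 0.1251] F [-4.4  0.2  5.4] T [0.15 0.33 0.17] w 0.271
```

View pics/w4.png

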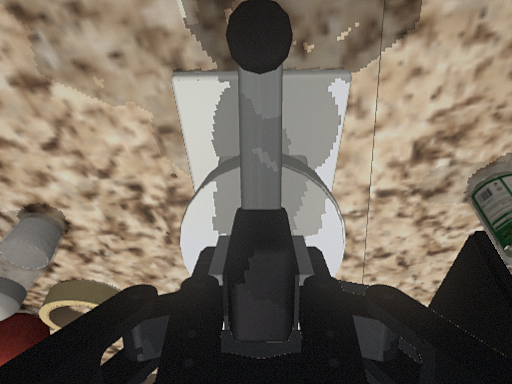

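The jaws closed at 23 mm on the 24 mm grip, so the grasp holds. I extract along the axis and raise it upright.

Run:
```python
from h import *
import pickle
Rm,o=stand_pose()
P,r=crank_to_tool(Rm,o); a=Rm[:,2]
print(robot.move_straight(P+a*.035,max_force=30,max_speed=.08));rep()
robot.move_straight(P+a*.05+[0,0,.08],max_speed=.2);s=rep("up")
x,y=.4693,-.2015;yaw=np.radians(24-60)
for h in(.17,.119,.102):
  for yw in (yaw,yaw-np.radians(105)):
    Q,q=crank_to_tool(*drive_pose(x,y,yw,h));print(robot.solve_ik(Q,q))
Q,q=crank_to_tool(*drive_pose(x,y,yaw,.17))
robot.move_to(Q,q);s=rep("above")
pickle.dump(s,open("w5.pkl","wb"));cv2.imwrite("pics/w5.png",robot.get_image("wrist"))
crop(robot.get_image("side"),250,140,390,270,5,"pics/s5.png")
for n,u in(("knobtop",[.088,0,.045-.066]),("knobbot",[.088,0,.045-.034]),("gripcorner",[.021,.012,.045-.067]),("gripcorner",[.021,-.012,.045-.067])):
    print(n,proj(cam("wrist",s),R.from_rotvec(s["ee_rot"]).apply(u)+s["tool_pos"]))
```

```text
False
 7.44 pos [0.4474 0.2213 0.1555] F [-1.2  0.5 -1.8] T [0.07 0.36 0.04] w 0.274
up 8.06 pos [0.44   0.222  0.2475] F [-0.5  1.1 -2.6] T [ 0.09  0.32 -0.02] w 0.277
[-0.55571374  0.34315747  1.6109308   0.          1.18750438 -1.49819154]
[-5.55713744e-01  3.43157471e-01  1.61093080e+00 -4.44089210e-16
  1.18750438e+00  3.34404175e-01]
[-0.55571374  0.39849312  1.68244218  0.          1.06065735 -1.49819154]
[-5.55713744e-01  3.98493123e-01  1.68244218e+00 -4.44089210e-16
  1.06065735e+00  3.34404175e-01]
[-5.55713744e-01  4.19522243e-01  1.70344666e+00 -4.44089210e-16
  1.01862375e+00 -1.49819154e+00]
[-5.55713744e-01  4.19522243e-01  1.70344666e+00 -8.88178420e-16
  1.01862375e+00  3.34404175e-01]
above 9.63 pos [ 0.4694 -0.2005  0.2148] F [-0.7  0.5 -1.8] T [-0.02 -0.04 -0.  ] w 0.272
knobtop [[261.14133339  33.93504034]]
knobbot [[260.96015123  47.2508985 ]]
gripcorner [[296.7805543  250.03198939]]
gripcorner [[225.44338379 250.07387393]]
```

View pics/w5.png

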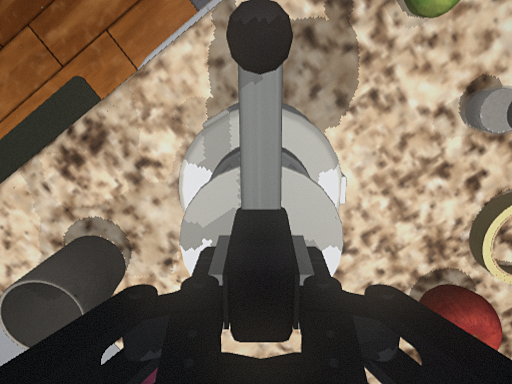

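View pics/s5.png

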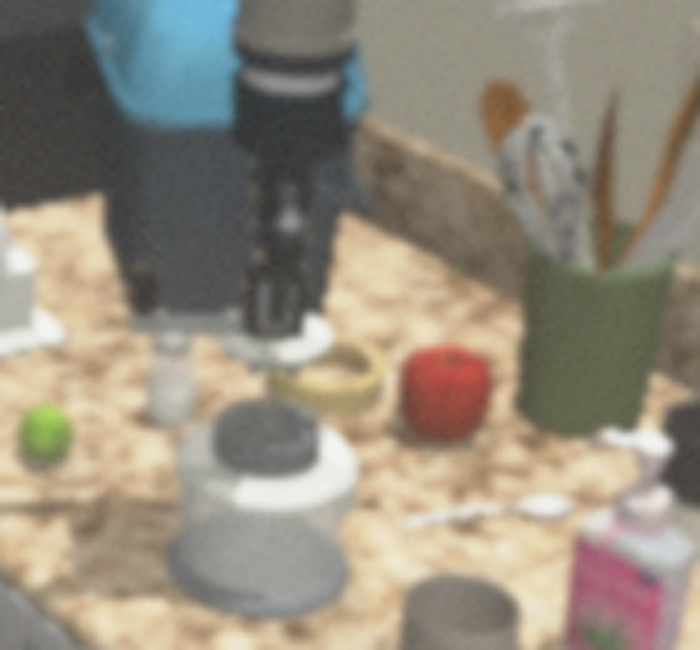

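The held crank matches the prediction (knob's lower edge at row 73, predicted 74; columns 227–291 centred on 259), and it hangs above the drive. I descend with a force guard.

Run:
```python
from h import *
t=cam("side");print(proj(t,[[.4693,-.2015,.119],[.4693,-.2015,.17]]))
x,y=.4693,-.2015;yaw=np.radians(24-60)
Q,q=crank_to_tool(*drive_pose(x,y,yaw,.13));robot.move_straight(Q,rot=q,max_speed=.1)
rep()
Q,q=crank_to_tool(*drive_pose(x,y,yaw,.100))
print(robot.move_straight(Q,rot=q,max_speed=.03,max_force=12));rep("down")
crop(robot.get_image("side"),250,140,390,270,5,"pics/s6.png");cv2.imwrite("pics/w6.png",robot.get_image("wrist"))
```

```text
[[302.6530712  224.09316593]
 [303.5869409  211.08101866]]
 10.28 pos [ 0.4696 -0.2013  0.1753] F [-0.3 -0.6 -1.9] T [-0.   -0.04  0.01] w 0.273
True
down 11.11 pos [ 0.4692 -0.2014  0.1487] F [-1.4  0.2  5.9] T [-0.05  0.22 -0.09] w 0.271
```

View pics/s6.png

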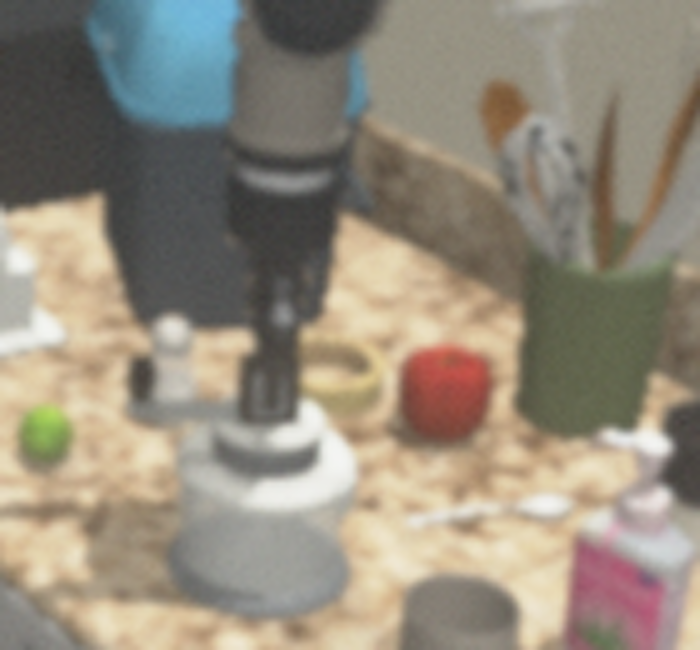

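View pics/w6.png

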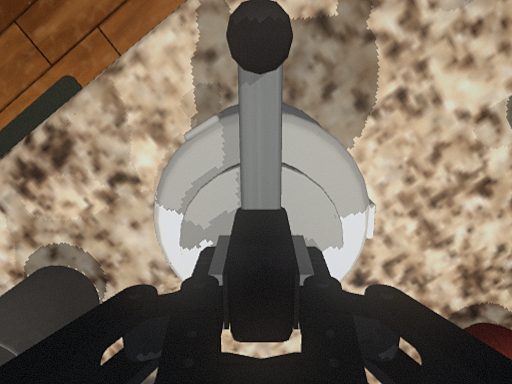

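It went 15 mm below the riding height, and both views show the flange on the drive rim, so the teeth are meshed. I press home, then crank.

Run:
```python
from h import *
x,y=.4693,-.2015;yaw=np.radians(24-60)
Q,q=crank_to_tool(*drive_pose(x,y,yaw,.096))
print(robot.move_straight(Q,rot=q,max_speed=.02,max_force=20));s=rep("press")
z=s["tool_pos"][2]
for k in range(1,8):
    Q,q=crank_to_tool(*drive_pose(x,y,yaw-np.radians(15*k),.1));Q[2]=z-.0005
    j=robot.solve_ik(Q,q)
    robot.move_joints(j);s=rep(str(15*k))
    if np.linalg.norm(s["ft_force"])>50: print("force!");break
```

```text
True
press 11.43 pos [ 0.4692 -0.2014  0.1487] F [-1.3  0.9  6.7] T [-0.07  0.38 -0.02] w 0.274
15 11.78 pos [ 0.4699 -0.2017  0.1488] F [1.6 1.  5.4] T [ 0.05 -0.08 -0.08] w 0.274
30 12.14 pos [ 0.47   -0.2016  0.1488] F [1.7 2.3 5.4] T [ 0.12 -0.2  -0.04] w 0.271
45 12.5 pos [ 0.4701 -0.2015  0.1488] F [2.3 1.6 5.4] T [ 0.18 -0.23 -0.07] w 0.271
60 12.86 pos [ 0.4702 -0.2015  0.1488] F [2.6 0.8 6.1] T [ 0.3  -0.27 -0.1 ] w 0.273
75 13.22 pos [ 0.4703 -0.2015  0.1488] F [3.1 2.  5.3] T [ 0.39 -0.41 -0.09] w 0.271
90 13.57 pos [ 0.4703 -0.2015  0.1488] F [3.6 2.3 6.1] T [ 0.4  -0.49 -0.11] w 0.275
105 13.93 pos [ 0.4703 -0.2015  0.1488] F [5.  1.9 4.8] T [ 0.43 -0.59 -0.11] w 0.268
```

Run:
```python
from h import *
x,y=.4697,-.2015;yaw=np.radians(24-60-105)
Q,q=crank_to_tool(*drive_pose(x,y,yaw,.096))
print(robot.move_straight(Q,rot=q,max_speed=.02,max_force=30));s=rep("press")
im=robot.get_image("side")
a=cv2.resize(im[190:270,265:345],None,fx=7,fy=7,interpolation=cv2.INTER_CUBIC);cv2.imwrite("pics/s7.png",a)
cv2.imwrite("pics/w7.png",robot.get_image("wrist"))
```

```text
True
press 14.18 pos [ 0.4705 -0.2016  0.1486] F [-0.3  0.2  6.7] T [0.22 0.37 0.07] w 0.273
```

View pics/s7.png

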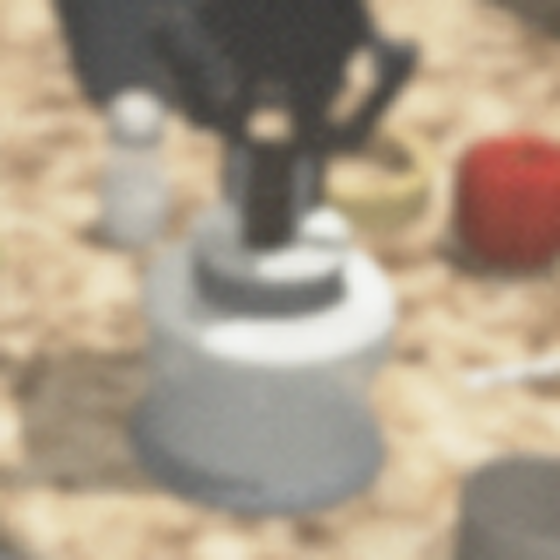

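View pics/w7.png

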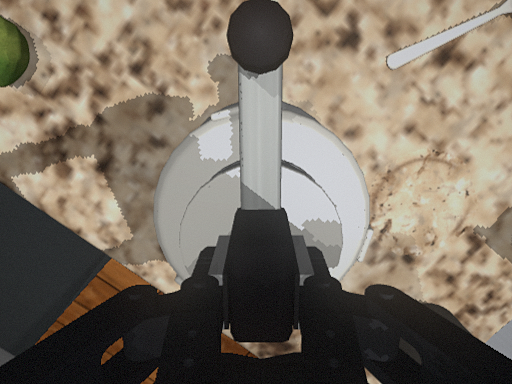

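The flange sits flat on the drive, and pressing gives no further travel. I release, retreat straight up and check.

Run:
```python
from h import *
import pickle
robot.gripper_open();s=rep("open")
p=np.array(s["tool_pos"])
print(robot.move_straight(p+[0,0,.08],max_speed=.1));rep("up")
yaw=np.radians(24-60-105)
q=R.from_matrix(R.from_euler("z",yaw).as_matrix()@np.diag([-1,1,-1])).as_rotvec()
d=R.from_euler("z",yaw).apply([1,0,0])
robot.move_straight([.4697,-.2015,.33]-.02*d,rot=q,max_speed=.2);s=rep("look")
pickle.dump(s,open("w8.pkl","wb"));im=robot.get_image("wrist");cv2.imwrite("pics/w8.png",im)
c=cam("wrist",s);Rm=R.from_euler("z",yaw).as_matrix();o=np.array([.4697,-.2015,.102])
print(proj(c,np.array([[0,0,.022],[0,0,.067],[-.088,0,.066]])@Rm.T+o))
crop(robot.get_image("side"),250,140,390,270,5,"pics/s8.png")
```

```text
open 14.91 pos [ 0.471  -0.2016  0.1484] F [-0.3 -0.5 -0.7] T [ 0.03 -0.01  0.04] w 1.0
False
up 15.86 pos [ 0.4706 -0.2014  0.2278] F [-0.6 -0.   0.2] T [-0.    0.01  0.02] w 0.998
look 16.52 pos [ 0.4847 -0.1887  0.3285] F [ 0.4  0.4 -0.2] T [-0.   -0.   -0.01] w 1.001
[[262.89629629 184.73355302]
 [263.09418676 198.30929135]
 [263.28986199  93.44813331]]
```

View pics/w8.png

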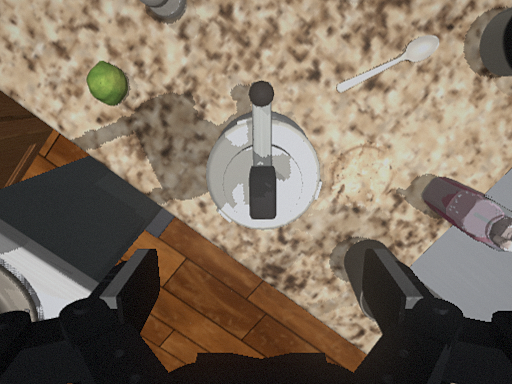

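View pics/s8.png

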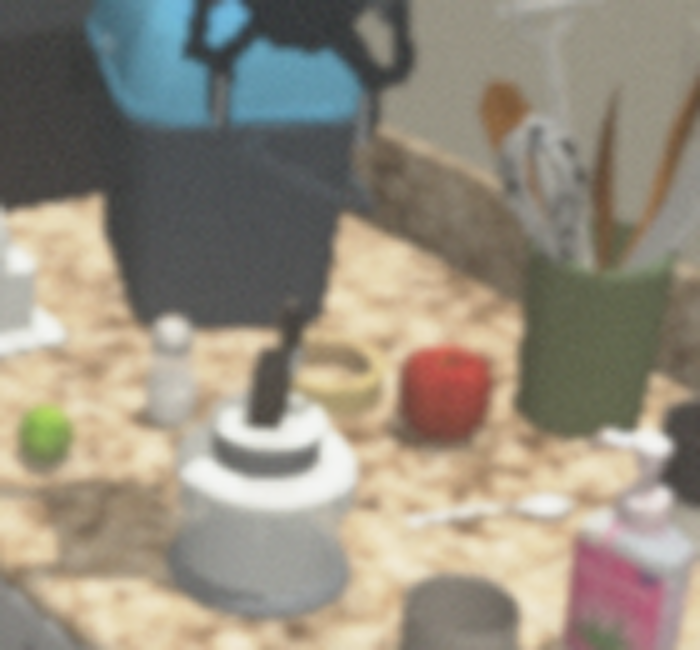

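After release the crank stands upright with its flange on the drive. The knob is at (261,93), predicted (263,93), so it kept the turned angle, and the bystanders in view look unmoved. I hand in.

```bash
python3 -c "
from workcell import robot
robot.close_job();print(robot.state()['time_s'])"
```

```text
the job is handed in; nothing more can be done
the job is handed in; nothing more can be done
```

I took the white-and-black crank out of the leaning stand along its axis and set it upright on the drive. I turned it to the gap angle I had measured (24° mod 60, placed at −36°), and it meshed on the first descent. I pressed it home, cranked it 105° clockwise, let go and backed off straight up. The job was handed in at about 16.6 s of the 51 s allowed.

**Checks that agreed:**
- Pressing again after the turn gave no further travel, and both views show the flange flat on the drive rim.
- After release the knob was at pixel (261, 93) against (263, 93) predicted, so the crank kept its turned angle.
- The lime, salt shaker, soap bottle and grey cup in the last pictures look unmoved. The largest tool force I read was about 9 N, and the force guards never let it change by more than 30 N.

**Checks that disagreed or were weak:**
- The tool ended 1.7 mm above the computed home height. I put this down to the vision error in the grasp height, since riding on the teeth would be 17 mm high.
- The torque I read while cranking did not clearly show the drive's 0.2 N m of friction. That the drive turned (about 100° or more, allowing for play) follows from the teeth being meshed; I did not see it directly.
- The top and wrist cameras differed by about 4 mm in y for the crank in the stand. I used the wrist value, moved less than 1 mm toward the top one, and the grip was centred in the jaws.

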